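# Lock the clamp stud into the bench mixer's slot plate

### The job

Take the red-handled T-head clamp stud out of its aluminium stand, push its T-head gently down through the slot in the blue plate of the bench mixer against the spring, give it a quarter turn while it is pushed right in, and let it rise so that it stays locked crosswise under the plate. The plate may be clamped up to a centimetre or so off the mixer's middle, so feel or look for the slot and never force the stud: keep the force on the mixer below 30 N. Leave the other things on the bench where they are.

Things in the scene. Friction and masses are not known exactly. Their poses are not given: they have to be found in the camera images.
- stud_grip (a point): Clamp stud, loose, about 90 g, upright in its stand: centre of its red flat handle, 36 mm (x) by 14 mm (y) by 44 mm high. Under the handle is a steel collar, 40 mm across, 4 mm thick; this point is 22 mm above the collar's top, 26 mm above its underside, 43 mm above the stud's bottom. x runs along handle and T-head alike, z up; its yaw varies.
- stud: The same stud; origin at the centre of the bottom of its T-head, a steel bar 27 mm (x) by 9 mm (y) by 6 mm high. A neck 8 mm across and 11 mm long joins T-head and collar. The T-head enters the slot with stud x along mixer y.
- stand: Fixed aluminium cup, 48 mm across, 40 mm high, on a 60 mm foot; the T-head hangs freely in its 31 mm bore, the collar rests on the rim. Origin at the centre of its underside. Lift the stud straight up by 20 mm or more to get it out.
- mixer: Fixed white bench mixer, 120 mm (x) by 110 mm (y), 50 mm high; origin at the centre of its underside, on the bench. On top a blue slot plate, 80 mm (x) by 60 mm (y), lies between two steel rails along x that are level with it.
- deck_mid (a point): Middle of the mixer's top face, 50 mm above the bench; NOT the slot. The blue plate has a white-bordered through slot, 11.5 mm (mixer x) by 30 mm (mixer y), lips rounded 2 mm, centred along y, but the plate is clamped up to 14 mm to either side along mixer x (firm under 30 N): see or feel where the slot is. Off the slot the T-head stands on the plate, stud_grip 93 mm above the bench; keep push and pull below 30 N.
- spring_mid (a point): Middle of the mixer, 41 mm above the bench: the height of the spring plunger's top at rest, under the slot. It pushes up with 4 N at first, 0.4 N more per mm, 7 N when the collar meets the plate (stud_grip 76 mm above the bench). Under the 8 mm plate the T-head is free to turn while stud_grip is below 79 mm.
- locked_mid (a point): Middle of the mixer at stud_grip's locked height, 83 mm above the bench. The plate's underside has a notch across the slot (along mixer x, 4 mm deep, 13 mm wide, 30 mm long). After a quarter turn either way, stud x along mixer x, the plunger lifts the T-head into it when let go and holds it. The locked stud stands over the slot, not over this point.
- petri: pink petri dish, 91 mm across, 16 mm high, loose bystander, not to be disturbed; origin at the centre of its underside.
- dropper: dropper bottle with green cap, 34 mm across, 97 mm high, loose bystander, not to be disturbed; origin at the centre of its underside.
- green_rack: green tube rack, 100 by 158 mm, 31 mm high, loose bystander, not to be disturbed; origin at the centre of its underside.
- black_tape: small black tape roll, 53 mm across, 19 mm high, loose bystander, not to be disturbed; origin at the centre of its underside.
Not all that is in view belongs to the job. Leave any purple or yellow look-alike of the stud alone.

How it is judged:
By the outcome, as a careful person would: the job done as asked, in the order asked, and still so for the second after the job is handed in, with the robot touching nothing.
It also fails if it takes over 72 s, if anything falls off the work surface, if the arm or the gripper's body presses on something with over 40 N, if the wrist force passes 120 N, or if a joint passes its speed limit or range.

### The arm

A 6-joint arm with a two-finger parallel gripper is mounted at the origin on a cart in front of the work surface, level with it; the furniture and walls round the work are solid. World frame = base frame: x ahead of the robot, y to its left, z up, the work surface at z = 0. Lengths are in m, angles in degrees, forces in N, time in s.
With the tool pointing down it reaches from about 0.375 to 0.975 m from the base axis. Payload 3.8 kg.
Tool frame: the origin (TCP) lies midway between the tips of the shut fingers; the grasp point (between the pads) lies 19 mm behind it; z points along the fingers, y is the line along which they close (so a half turn about z gives the same grasp; the last joint's range is limited). The gripper opens to 88 mm and grips with 3 to 60 N. Pads are 18 mm wide; open, the fingers measure 123 mm over their backs; the gripper's body (75 mm by 187 mm) begins 45 mm behind the grasp point.
Start: joints at [-76.771, 15.12, 91.902, -0, 72.978, -2.114], TCP at [0.179, -0.651, 0.239] pointing down, gripper open.
Joint ranges: [-150.88, 150.88], [-54.13, 125.18], [17.81, 147.31], [-75.09, 255.09], [0, 152.58], [-146.25, 146.25]. Speed limits (degrees/s): [147.25, 147.25, 180, 180, 180, 180].

### API

Orientations are given as a 3x3 rotation matrix whose columns are the frame's x, y, z axes.
In Python, from cell import manip gives the robot as it stands. The module is installed in compiled form; this text tells all that it offers.
- The arm moves only by the tool arm_command, never from a script. Its argument "moves" is a list of rows, each a list of 6 numbers: the shift along the world's x, y, z in m, then the turn, a rotation vector about the world's x, y, z in degrees. In form: [[x, y, z, rx, ry, rz], ...]. A call has 1 to 5 rows; each row is the pose to reach, as a shift and turn from the pose commanded when the call began; what a row does not reach only later rows make up. A row lasts 1/12 s, in which the tool goes at most 41.7 mm and 7.16 degrees, less where a joint would pass 70% of its speed; a pose out of reach is approached as far as the arm can. A call with a gripper value outside its range is refused whole. "hand" is the closure, from -1 (fully open) to 1 (shut), so that 0 is half open, set as the call begins (left out, the last holds). The fingers move at their own pace and stop on an object; "newtons" is the grip in N (left out, the last holds). Time passes only in rows, so rows that repeat a pose let the fingers close. It gives the time, the measured TCP pose, the force, the opening and the grip force at its end, in the units of the state.
- manip.get_state(): the state, without advancing time (a new reading comes with each control period).
- manip.read_camera(name): name is "side" or "top"; returns a dict with "img" (420x560x3 uint8, red, green, blue), "mtx" (3x3 intrinsics, pixels), "k1" (the pictures are not rectified: a ray, as slopes to the right and down, at radius r is drawn at 1 + k1 r^2 times it, then the intrinsics apply), "rvec" (rotation vector, rad) and "tvec" (3), from world to camera coordinates, as OpenCV has them. Camera axes: x right, y down, z forward; pixel columns grow to the right and rows downward; lengths in m; the calibration is good to about 2 mm. A picture is of the moment at which its call begins. There is no depth.
- manip.close_job(): hands the job in; it is judged then, once.
The state is a dict: "time_s": time; "joint_positions": joint angles; "dq": joint speeds; "effort": joint torques, N m; "tool_pos": TCP position; "eef_rot": TCP orientation; "force": force on the tool from outside, world axes, zero at the start; "torque": the same for the moment, N m; "opening": finger opening in m; "finger_force": force on a finger pad.
Only numpy, scipy, OpenCV 4.12 (cv2) and the standard library are available. Lean on these libraries where they do the work, as an engineer would, in place of code of your own. Each camera call takes 0.05 s, during which the arm holds its last target. There are 200 camera calls.

## Working session

There is one attempt and no reset: what is moved stays moved. The work goes in short steps, Python scripts to look and compute and a tool call to move; the robot and the scene stay as the last step left them, time stands still between calls to the robot, and variables do not carry over. Pictures are saved under pics/ and viewed, at most 10 in all, crops included, and the job is handed in when it is done.

Besides the shell and the picture viewer there is one more tool, called as name(argument=value, ...) on one line, values as JSON. arm_command: Moves the arm, as the interface text tells. Its arguments: {"type":"object","properties":{"moves":{"type":"array"},"hand":{"type":"number"},"newtons":{"type":"number"}},"required":["moves"]}

```bash
mkdir -p pics; cat > h.py <<'E'
import numpy as np, cv2, json
from cell import manip
def snap(n,f):
    c=manip.read_camera(n); cv2.imwrite(f'pics/{f}.png',c['img'][:,:,::-1]); 
    np.savez(f'pics/{f}.npz',**{k:np.array(c[k]) for k in('mtx','k1','rvec','tvec')}); return c
def load(f): return np.load(f'pics/{f}.npz')
def ray(c,uv):
    d=np.array([c['k1'],0,0,0,0],float); p=cv2.undistortPoints(np.array([[uv]],float),c['mtx'],d)[0,0]
    R=cv2.Rodrigues(c['rvec'].reshape(3))[0]; o=-R.T@c['tvec'].reshape(3); v=R.T@np.array([p[0],p[1],1]); return o,v
def atz(c,uv,z):
    o,v=ray(c,uv); return o+v*(z-o[2])/v[2]
def tri(a,ua,b,ub):
    o,v=ray(a,ua);p,w=ray(b,ub); s=np.linalg.lstsq(np.c_[v,-w],p-o,rcond=None)[0]
    A=o+v*s[0];B=p+w*s[1]; return (A+B)/2,np.linalg.norm(A-B)
def proj(c,X):
    return cv2.projectPoints(np.array([X],float),c['rvec'],c['tvec'],c['mtx'],np.array([c['k1'],0,0,0,0],float))[0][0,0]
E
python3 - <<'E'
from h import *
a=snap('side','s0');b=snap('top','t0')
for c in(a,b):print(ray({k:np.array(c[k]) for k in('mtx','k1','rvec','tvec')},(280,210)),c['k1'])
print(manip.get_state())
E
```

```text
(array([0.94283907, 0.59159576, 0.78495485]), array([-0.40158119, -0.6611991 , -0.63380648])) 0.0016206637121708872
(array([ 0.436193  , -0.14806697,  1.11361701]), array([ 4.02588905e-02, -2.52372341e-04, -9.99267044e-01])) -0.1129161231071313
{'time_s': 0.1, 'joint_positions': array([-7.67712781e+01,  1.51652365e+01,  9.19723999e+01,  4.24159961e-04,
        7.29774065e+01, -2.11494194e+00]), 'dq': array([-0.01342102, -0.17376985, -0.2134862 , -0.00046642,  0.02135688,
        0.06011718]), 'effort': array([ 1.32439759e-04, -5.03617358e+01, -3.58072686e+01,  7.30691291e-02,
        2.33198184e-02, -5.06705146e-05]), 'tool_pos': array([ 0.17845746, -0.65032462,  0.23751757]), 'eef_rot': array([[ 9.64356640e-01,  2.64605490e-01, -4.52589303e-04],
       [ 2.64605865e-01, -9.64354660e-01,  1.95621555e-03],
       [ 8.11687714e-05, -2.00624724e-03, -9.99997984e-01]]), 'force': array([ 0.52741771,  0.27446036, -0.93137201]), 'torque': array([-0.03098504, -0.01088093, -0.02976768]), 'finger_force': 0.0, 'opening': 0.08810429384837619}
```

View pics/s0.png

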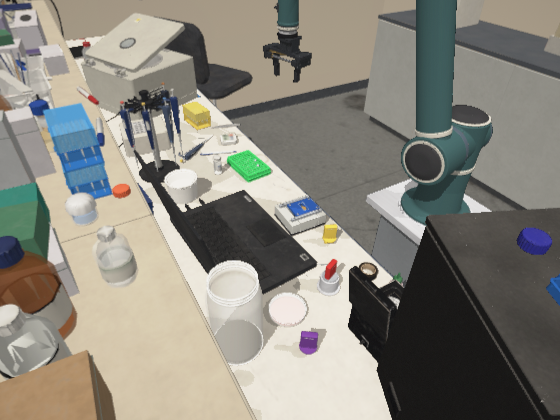

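View pics/t0.png

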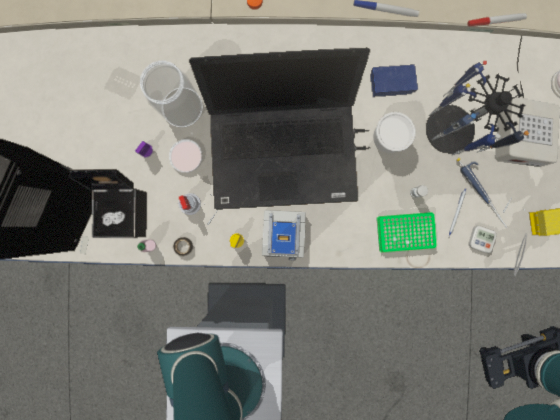

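Side view candidates: red stud at (330,270), with its top view at (188,202). The yellow look-alike is at side (330,233), top (236,240). The purple one is at side (309,342), top (144,149). By the description I choose the red one. The mixer is at side (300,212), top (284,236). Next I enlarge both for a check.

```bash
python3 - <<'E'
from h import *
t=cv2.imread('pics/t0.png');s=cv2.imread('pics/s0.png')
r=lambda i,x,y,w,h,k:cv2.resize(i[y:y+h,x:x+w],None,fx=k,fy=k,interpolation=cv2.INTER_CUBIC)
A=r(t,170,190,50,50,6);B=r(t,255,205,60,60,5);C=r(s,300,250,50,50,6);D=r(s,265,185,75,60,5)
o=np.zeros((600,700,3),np.uint8);o[:300,:300]=A;o[:300,300:600]=B;o[300:,:300]=C;o[300:,300:675]=D
cv2.imwrite('pics/crop.png',o)
E
```

```text
(no output)
```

View pics/crop.png

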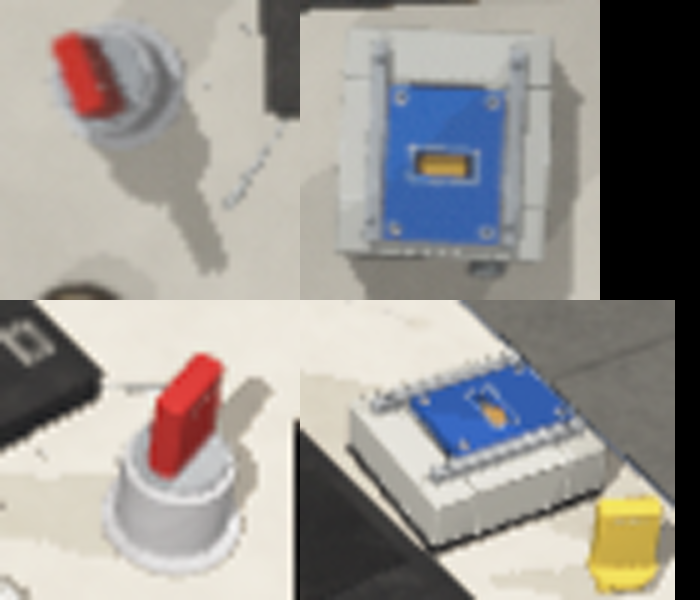

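The crops confirm the red stud in its stand: handle top face centre at about top (182.6,202.1), side (331.8,261.9). The plate's slot is at about top (283.9,237.6), side (302.6,206.2).

```bash
python3 - <<'E'
from h import *
from scipy.optimize import minimize
a=load('s0');b=load('t0')
T=lambda x,y,x0,y0,ox,oy,k:(x0+(x-ox+.5)/k-.5,y0+(y-oy+.5)/k-.5)
ta=lambda x,y:T(x,y,170,190,0,0,6); tb=lambda x,y:T(x,y,255,205,300,0,5)
sc=lambda x,y:T(x,y,300,250,0,300,6); sd=lambda x,y:T(x,y,265,185,300,300,5)
p=lambda n,r:print(n,np.round(r[0],4),'gap',round(r[1],4))
p('handle top',tri(a,sc(193,374),b,ta(78,75)))
p('slot',tri(a,sd(490,408),b,tb(444,165)))
tc=[tb(*q) for q in[(388,85),(505,88),(500,243),(384,240)]]; 
ss=[sd(*q) for q in[(515,360),(410,403),(465,455),(577,408)]]
for i,q in enumerate(tc): print('plate corner',np.round(atz(b,q,.05),4))
for i,q in enumerate(ss): print('plate corner side',np.round(atz(a,q,.05),4))
print('slot t,s',atz(b,tb(444,165),.05),atz(a,sd(490,408),.05))
# fit handle silhouette
im={}
for n,f in(('s0',a),('t0',b)):
    i=cv2.imread(f'pics/{n}.png').astype(int); m=((i[:,:,2]>120)&(i[:,:,1]<90)&(i[:,:,0]<90)).astype(np.uint8)
    r=(300,250,350,300) if n=='s0' else(170,190,220,240)
    k=np.zeros_like(m);k[r[1]:r[3],r[0]:r[2]]=m[r[1]:r[3],r[0]:r[2]];im[n]=(f,k)
    print(n,k.sum())
def cost(v):
    x,y,w,z=v[0],v[1],v[2],v[3]; e=0
    c,s=np.cos(w),np.sin(w)
    P=[[x+c*i*.018-s*j*.007,y+s*i*.018+c*j*.007,z+k*.022] for i in(-1,1) for j in(-1,1) for k in(-1,1)]
    for f,m in im.values():
        q=np.array([proj(f,X) for X in P]);h=cv2.convexHull(((q*4+1.5)*16).astype(np.int32).reshape(-1,1,2))
        M=cv2.resize(m,None,fx=4,fy=4,interpolation=cv2.INTER_NEAREST);g=np.zeros_like(M);cv2.fillConvexPoly(g,h,1,shift=4)
        e+=(g!=M).sum()/M.sum()
    return e
h0=tri(a,sc(193,374),b,ta(78,75))[0]
best=min((minimize(cost,[h0[0],h0[1],w,.066],method='Nelder-Mead',options=dict(initial_simplex=np.array([[h0[0],h0[1],w,.066]]*5)+np.vstack([np.zeros(4),np.diag([.006,.006,.3,.006])]))) for w in(-.6,0,.6,1.2)),key=lambda r:r.fun)
print(best.x,np.degrees(best.x[2]),best.fun)
E
```

```text
handle top [0.4934 0.099  0.0899] gap 0.0008
slot [ 0.4075 -0.1584  0.0491] gap 0.0004
plate corner [ 0.4485 -0.1285  0.05  ]
plate corner [ 0.4479 -0.1895  0.05  ]
plate corner [ 0.3673 -0.188   0.05  ]
plate corner [ 0.3679 -0.1277  0.05  ]
plate corner side [ 0.3686 -0.1902  0.05  ]
plate corner side [ 0.4481 -0.1852  0.05  ]
plate corner side [ 0.4451 -0.1277  0.05  ]
plate corner side [ 0.3622 -0.1321  0.05  ]
slot t,s [ 0.40731353 -0.15827193  0.05      ] [ 0.40826282 -0.15761088  0.05      ]
s0 153
t0 69
[0.49458193 0.09992792 0.57263661 0.06611823] 32.809661035139776 1.1938583404376244
```

```bash
cat > fit.py <<'E'
from h import *
from scipy.optimize import minimize
def soft(n,r,col):
    i=cv2.imread(f'pics/{n}.png').astype(float);B,G,R=i[...,0],i[...,1],i[...,2]
    m=(R>1.7*np.maximum(G,B)+10) if col=='r' else (B>1.5*R+10)
    k=np.zeros(m.shape,np.uint8);k[r[1]:r[3],r[0]:r[2]]=m[r[1]:r[3],r[0]:r[2]]
    k=cv2.morphologyEx(k,cv2.MORPH_CLOSE,np.ones((9,9)) if col=='b' else np.ones((3,3)));return k
def fit(views,size,x0,step=(.006,.006,.25,.006)):
    hx,hy,hz=np.array(size)/2; K=8
    Ms=[(f,cv2.resize(m,None,fx=K,fy=K,interpolation=cv2.INTER_NEAREST)) for f,m in views]
    def cost(v):
        x,y,w,z=v;c,s=np.cos(w),np.sin(w);e=0
        P=[[x+c*i*hx-s*j*hy,y+s*i*hx+c*j*hy,z+k*hz] for i in(-1,1) for j in(-1,1) for k in(-1,1)]
        for f,M in Ms:
            q=np.array([proj(f,X) for X in P]);h=cv2.convexHull(((q*K+(K-1)/2)*16).astype(np.int32).reshape(-1,1,2))
            g=np.zeros_like(M);cv2.fillConvexPoly(g,h,1,shift=4);e+=(g!=M).sum()/M.sum()
        return e
    x0=np.array(x0);S=np.vstack([x0]+[x0+d for d in np.diag(step)])
    r=minimize(cost,x0,method='Nelder-Mead',options=dict(initial_simplex=S));return r.x,r.fun
E
python3 - <<'E'
from fit import *
a=load('s0');b=load('t0')
for w in(.1,.35,.6):
  v=[(a,soft('s0',(315,250,350,290),'r')),(b,soft('t0',(170,190,220,220),'r'))]
  x,c=fit(v,(.036,.014,.044),(.494,.099,w,.066));print(x,np.degrees(x[2]),c,[m.sum() for _,m in v])
r=[(a,soft('s0',(280,190,335,220),'b')),(b,soft('t0',(265,215,305,260),'b'))]
for w in(0.,.05):
  x,c=fit(r,(.08,.06,.0005),(.408,-.158,w,.05),(.004,.004,.06,.004));print(x,np.degrees(x[2]),c,[m.sum() for _,m in r])
  x,c=fit(r[1:],(.08,.06,.0005),(.408,-.158,w,.05),(.004,.004,.06,.001));print('top only',x,np.degrees(x[2]),c)
E
```

```text
[0.49416775 0.09957582 0.53689875 0.06552791] 30.762032617351682 0.9162722120098039 [np.uint64(153), np.uint64(80)]
[0.4953129  0.10036744 0.54301455 0.06769139] 31.112441675799897 0.9084941789215687 [np.uint64(153), np.uint64(80)]
[0.49536866 0.10062405 0.54264714 0.0669329 ] 31.091390689553645 0.9050589767156862 [np.uint64(153), np.uint64(80)]
[ 0.40776576 -0.15838926 -0.04085736  0.04949056] -2.3409544796881385 0.12695416142818655 [np.uint64(347), np.uint64(706)]
top only [ 0.40755136 -0.15808276 -0.04376151  0.05071083] -2.507350099949469 0.03749114730878187
[ 0.40782637 -0.15827584 -0.04021677  0.04961208] -2.304251005826085 0.12651305759198633 [np.uint64(347), np.uint64(706)]
top only [ 0.40755139 -0.15809781 -0.04284646  0.05067038] -2.4549213180561336 0.03738048866855524
```

```bash
python3 - <<'E'
from fit import *
o=[]
for n,(x0,y0) in(('t0',(165,182)),('s0',(308,250))):
    f=load(n);i=cv2.imread(f'pics/{n}.png');K=10
    m=soft(n,(170,190,220,220) if n=='t0' else (315,250,350,290),'r')
    for im in(i[y0:y0+40,x0:x0+40],cv2.cvtColor(m*255,cv2.COLOR_GRAY2BGR)[y0:y0+40,x0:x0+40]):
        g=cv2.resize(im,None,fx=K,fy=K,interpolation=cv2.INTER_NEAREST)
        for w,col in((22,(0,255,0)),(31,(255,0,0))):
            w=np.radians(w);c,s=np.cos(w),np.sin(w)
            for k in(-1,1):
                q=np.array([proj(f,[.4945+c*a*.018-s*b*.007,.0998+s*a*.018+c*b*.007,.066+.022*k]) for a,b in((-1,-1),(-1,1),(1,1),(1,-1))])
                cv2.polylines(g,[((q-[x0,y0]+.5)*K).astype(np.int32).reshape(-1,1,2)],True,col,1)
        o.append(g[60:360,:390])
    
cv2.imwrite('pics/ov.png',np.vstack([np.hstack(o[:2]),np.hstack(o[2:])]))
E
```

```text
(no output)
```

View pics/ov.png

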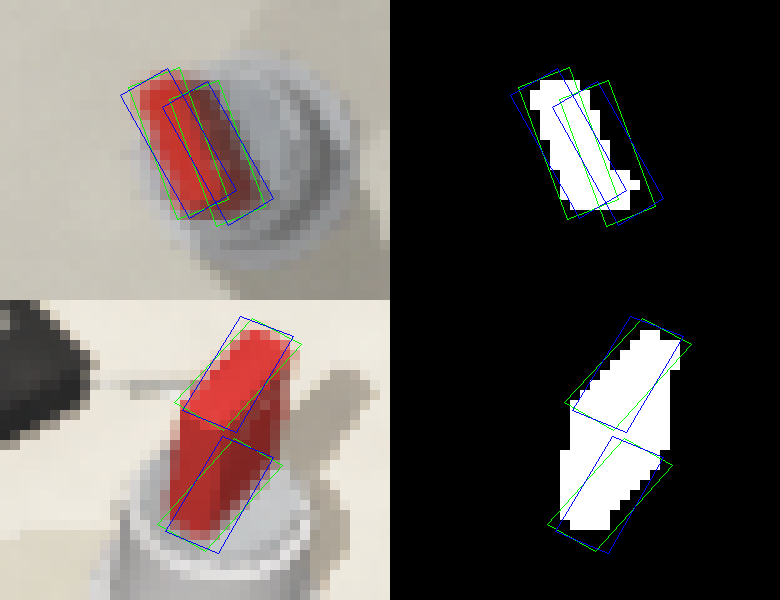

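The overlay matches the red handle: centre about (0.4945, 0.0998, 0.066), yaw about 23°. In top view, the black unit left of the stand at (118,213) may get in the way of the gripper body, so I check its height.

```bash
python3 - <<'E'
from h import *
t=cv2.imread('pics/t0.png');s=cv2.imread('pics/s0.png')
r=lambda i,x,y,w,h,k:cv2.resize(i[y:y+h,x:x+w],None,fx=k,fy=k,interpolation=cv2.INTER_CUBIC)
A=r(t,65,155,130,110,3);B=r(s,320,220,130,180,3)
A=cv2.convertScaleAbs(A,alpha=1.6,beta=20);B=cv2.convertScaleAbs(B,alpha=1.6,beta=20)
o=np.zeros((540,780,3),np.uint8);o[:330,:390]=A;o[:,390:]=B;cv2.imwrite('pics/blk.png',o)
E
```

```text
(no output)
```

View pics/blk.png

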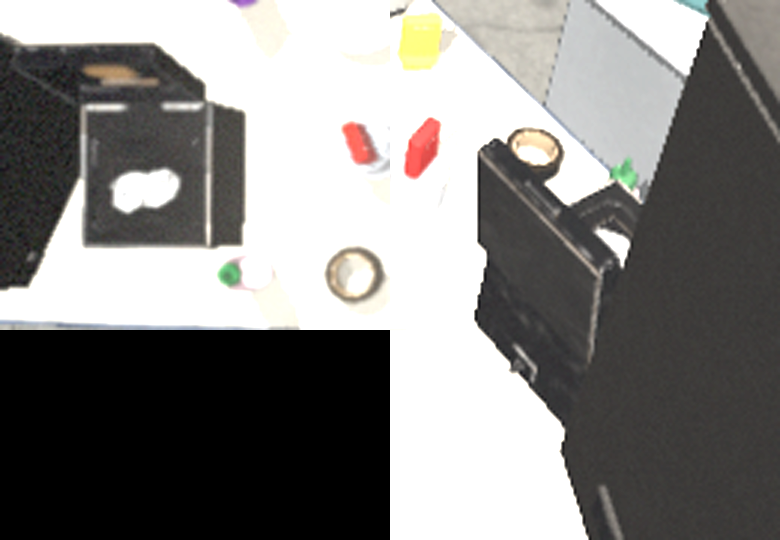

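```bash
python3 - <<'E'
from h import *
b=load('t0');a=load('s0')
print('box bottom right',atz(b,(146,192),0),atz(b,(146,236),0),'top',atz(b,(134,188),.09),atz(b,(134.5,236),.09),'lid right top',atz(b,(116.7,170),.2))
print('lid tri',tri(b,(116.7,170),a,(320+(485-390)/3,220+148/3)))
print('dropper',tri(b,(65+230/3,155+273/3),a,(320+235/3,220+170/3)), atz(b,(65+262/3,155+273/3),0))
print('tape',atz(b,(183,246),.01))
E
```

```text
box bottom right [0.52532289 0.22449281 0.        ] [0.40337983 0.22083911 0.        ] top [0.52801555 0.22635463 0.09      ] [0.40538739 0.22114723 0.09      ] lid right top [0.55931287 0.22895098 0.2       ]
lid tri (array([0.55528064, 0.22323309, 0.21741962]), np.float64(0.004417965609128881))
dropper (array([0.37823648, 0.20679275, 0.0795463 ]), np.float64(0.0042465214581264114)) [0.37619804 0.20221919 0.        ]
tape [0.37860326 0.11387674 0.01      ]
```

The box wall reaches 0.09 m from y of about 0.22, the lid is at x > 0.52, and the dropper is at (0.377, 0.205). The gripper body (y < 0.20, z > 0.11) clears all three, so I go.

arm_command(moves=[[0.0155,0.037,0,0,0,2],[0.031,0.074,0,0,0,4],[0.0465,0.111,0,0,0,6],[0.062,0.148,0,0,0,8],[0.0775,0.185,0,0,0,8]], hand=-1)

```text
time_s: 0.52
tool_pos: [0.2562, -0.4639, 0.2379]
eef_rot: [[0.918, 0.397, -0.0], [0.397, -0.918, 0.001], [0.0, -0.001, -1.0]]
force: [0.4, -0.3, 0.8]
opening: 0.088
finger_force: 0.0
```

arm_command(moves=[[0.0155,0.037,0,0,0,0],[0.031,0.074,0,0,0,0],[0.0465,0.111,0,0,0,0],[0.062,0.148,0,0,0,0],[0.0775,0.185,0,0,0,0]])

```text
time_s: 0.93
tool_pos: [0.3336, -0.2789, 0.2383]
eef_rot: [[0.918, 0.396, -0.0], [0.396, -0.918, 0.0], [0.0, -0.0, -1.0]]
force: [0.9, -0.8, 0.2]
opening: 0.0879
finger_force: 0.0
```

arm_command(moves=[[0.0155,0.037,0,0,0,0],[0.031,0.074,0,0,0,0],[0.0465,0.111,0,0,0,0],[0.062,0.148,0,0,0,0],[0.0775,0.185,0,0,0,0]])

```text
time_s: 1.35
tool_pos: [0.4111, -0.0939, 0.2386]
eef_rot: [[0.918, 0.396, 0.0], [0.396, -0.918, -0.0], [0.0, 0.0, -1.0]]
force: [0.8, -1.0, 0.3]
opening: 0.088
finger_force: 0.0
```

arm_command(moves=[[0.0155,0.037,0,0,0,0],[0.031,0.074,-0.015,0,0,0],[0.0465,0.111,-0.03,0,0,0],[0.062,0.148,-0.045,0,0,0],[0.0775,0.185,-0.055,0,0,0]])

```text
time_s: 1.77
tool_pos: [0.4868, 0.0881, 0.183]
eef_rot: [[0.918, 0.397, -0.001], [0.397, -0.918, -0.0], [-0.001, -0.0, -1.0]]
force: [0.7, 0.1, 0.3]
opening: 0.088
finger_force: 0.0
```

arm_command(moves=[[0.0055,0.0108,-0.03,0,0,0],[0.0055,0.0108,-0.065,0,0,0],[0.0055,0.0108,-0.1,0,0,0],[0.0055,0.0108,-0.125,0,0,0],[0.0055,0.0108,-0.132,0,0,0]])

```text
time_s: 2.18
tool_pos: [0.4884, 0.0967, 0.0475]
eef_rot: [[0.918, 0.397, -0.009], [0.397, -0.918, -0.001], [-0.009, -0.002, -1.0]]
force: [-1.2, -1.2, -1.0]
opening: 0.0877
finger_force: 0.0
```

```bash
python3 - <<'E'
from h import *
snap('side','s1');snap('top','t1')
s=cv2.imread('pics/s1.png');t=cv2.imread('pics/t1.png')
r=lambda i,x,y,w,h,k:cv2.resize(i[y:y+h,x:x+w],None,fx=k,fy=k,interpolation=cv2.INTER_CUBIC)
cv2.imwrite('pics/c1.png',np.hstack([r(s,290,220,80,100,5),r(t,150,165,80,100,5)]))
print(manip.get_state()['tool_pos'],manip.get_state()['force'])
E
```

```text
[0.49090857 0.09678525 0.05057618] [ 0.52817886 -0.08018121  0.96469903]
```

View pics/c1.png

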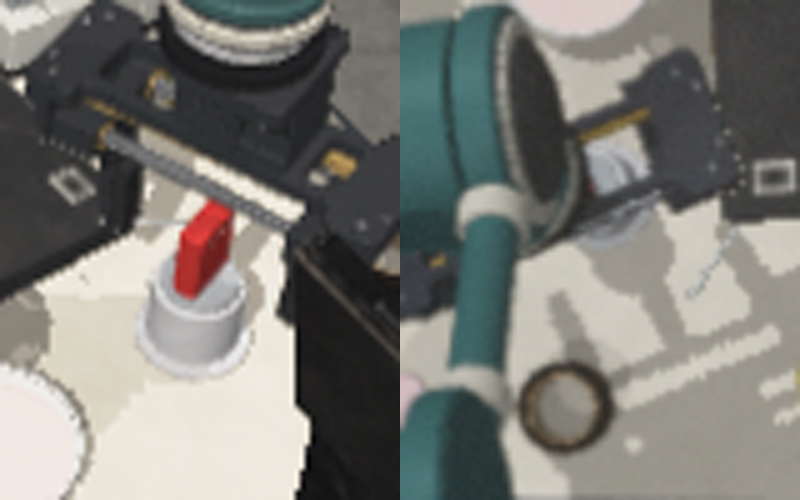

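The fingers straddle the red handle in its stand: side crop (205,250), orig about (331,270). Closing.

arm_command(moves=[[0,0,0,0,0,0],[0,0,0,0,0,0],[0,0,0,0,0,0],[0,0,0,0,0,0],[0,0,0,0,0,0]], hand=1, newtons=10)

```text
time_s: 2.7
tool_pos: [0.494, 0.0971, 0.0539]
eef_rot: [[0.918, 0.396, 0.003], [0.396, -0.918, 0.0], [0.003, 0.001, -1.0]]
force: [-0.3, -0.0, 0.2]
opening: 0.0571
finger_force: 0.0
```

arm_command(moves=[[0,0,0,0,0,0],[0,0,0,0,0,0],[0,0,0,0,0,0],[0,0,0,0,0,0],[0,0,0,0,0,0]])

```text
time_s: 3.12
tool_pos: [0.4928, 0.0971, 0.0524]
eef_rot: [[0.918, 0.396, -0.0], [0.396, -0.918, -0.0], [-0.0, -0.0, -1.0]]
force: [0.2, 0.9, -0.3]
opening: 0.0237
finger_force: 0.0
```

arm_command(moves=[[0.0015,0.0025,0,0,0,0],[0.0015,0.0025,0,0,0,0],[0.0015,0.0025,0,0,0,0],[0.0015,0.0025,0,0,0,0]])

```text
time_s: 3.45
tool_pos: [0.4945, 0.0997, 0.0524]
eef_rot: [[0.918, 0.396, -0.0], [0.396, -0.918, 0.0], [0.0, -0.0, -1.0]]
force: [0.5, 0.4, -0.1]
opening: 0.014
finger_force: 10.0
```

arm_command(moves=[[0,0,0,0,0,0],[0,0,0.002,0,0,0],[0,0,0.01,0,0,0],[0,0,0.025,0,0,0],[0,0,0.045,0,0,0]], newtons=30)

```text
time_s: 3.87
tool_pos: [0.493, 0.0993, 0.097]
eef_rot: [[0.918, 0.396, -0.004], [0.396, -0.918, -0.001], [-0.003, -0.001, -1.0]]
force: [-0.2, 0.5, -0.8]
opening: 0.0139
finger_force: 30.0
```

arm_command(moves=[[0,0,0.02,0,0,0],[0,0,0.05,0,0,0],[0,0,0.06,0,0,0],[0,0,0.06,0,0,0],[0,0,0.06,0,0,0]])

```text
time_s: 4.28
tool_pos: [0.4948, 0.0996, 0.1579]
eef_rot: [[0.918, 0.396, 0.002], [0.396, -0.918, 0.0], [0.002, 0.0, -1.0]]
force: [-0.2, -0.9, -1.1]
opening: 0.0139
finger_force: 30.0
```

```bash
python3 - <<'E'
from h import *
snap('side','s2')
s=cv2.imread('pics/s2.png')
cv2.imwrite('pics/c2.png',cv2.resize(s[190:310,280:400],None,fx=5,fy=5,interpolation=cv2.INTER_CUBIC))
print(manip.get_state()['tool_pos'],manip.get_state()['force'],manip.get_state()['opening'])
E
```

```text
[0.49368333 0.09941177 0.1565194 ] [ 0.00237966 -0.14365775 -0.58005874] 0.013630628606678817
```

View pics/c2.png

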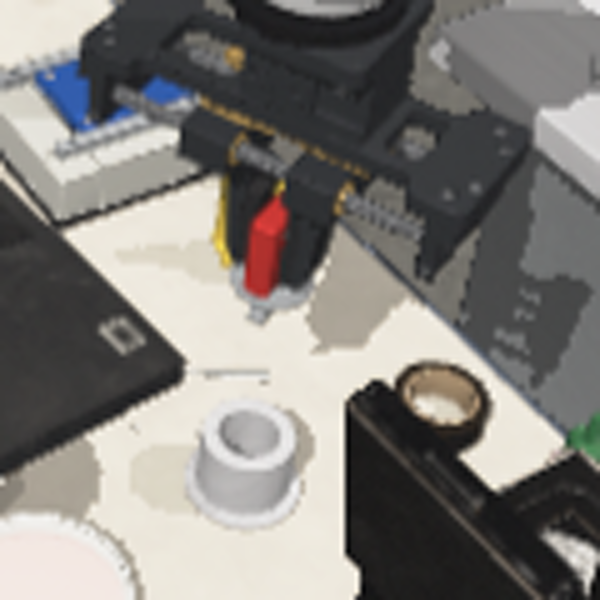

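The stud is gripped and out of the stand: T-head at crop (258,312), empty cup at (245,430). Now over to the mixer, turning by 65°.

arm_command(moves=[[-0.0087,-0.0258,0,0,0,6.5],[-0.0174,-0.0516,0,0,0,13],[-0.0261,-0.0774,0,0,0,19.5],[-0.0348,-0.1032,0,0,0,26],[-0.0435,-0.129,0,0,0,32.5]])

```text
time_s: 4.75
tool_pos: [0.4486, -0.0302, 0.155]
eef_rot: [[0.556, 0.831, -0.004], [0.831, -0.556, 0.0], [-0.002, -0.004, -1.0]]
force: [0.7, 0.2, -0.6]
opening: 0.0135
finger_force: 30.0
```

arm_command(moves=[[-0.0087,-0.0258,0,0,0,6.5],[-0.0174,-0.0516,0,0,0,13],[-0.0261,-0.0774,0,0,0,19.5],[-0.0348,-0.1032,0,0,0,26],[-0.0435,-0.129,0,0,0,32.5]])

```text
time_s: 5.17
tool_pos: [0.4052, -0.1589, 0.1551]
eef_rot: [[0.023, 1.0, -0.004], [1.0, -0.023, 0.002], [0.002, -0.004, -1.0]]
force: [0.4, -0.5, -0.6]
opening: 0.0135
finger_force: 30.0
```

arm_command(moves=[[0,0,-0.02,0,0,0],[0,0,-0.04,0,0,0],[0,0,-0.055,0,0,0],[0,0,-0.06,0,0,0],[0,0,-0.06,0,0,0]])

```text
time_s: 5.58
tool_pos: [0.4046, -0.1573, 0.0943]
eef_rot: [[0.029, 1.0, -0.006], [1.0, -0.029, 0.003], [0.003, -0.006, -1.0]]
force: [0.1, 1.0, -0.1]
opening: 0.0141
finger_force: 30.0
```

```bash
python3 - <<'E'
from h import *
snap('side','s3')
st=manip.get_state();print(st['tool_pos'],st['eef_rot'][:,0],st['force'],st['opening'],st['joint_positions'])
f=load('s3');p=st['tool_pos'];print('T bottom pix',proj(f,p-[0,0,.0294]),'collar',proj(f,p-[0,0,.0124]),'slot',proj(f,[.4077,-.1583,.05]))
s=cv2.imread('pics/s3.png')
cv2.imwrite('pics/c3.png',cv2.resize(s[160:240,250:350],None,fx=7,fy=7,interpolation=cv2.INTER_CUBIC))
E
```

```text
[ 0.4059392  -0.15773454  0.09577979] [0.02883092 0.99958305 0.00158518] [ 0.50705702  0.41384646 -0.42554388] 0.013711616769156377 [-2.45112553e+01 -2.90687968e+00  1.28053594e+02 -1.36869951e-03
  5.50897488e+01 -2.28585214e+01]
T bottom pix [303.5339045  201.68341382] collar [303.86250791 197.18064815] slot [302.63224988 206.01859761]
```

View pics/c3.png

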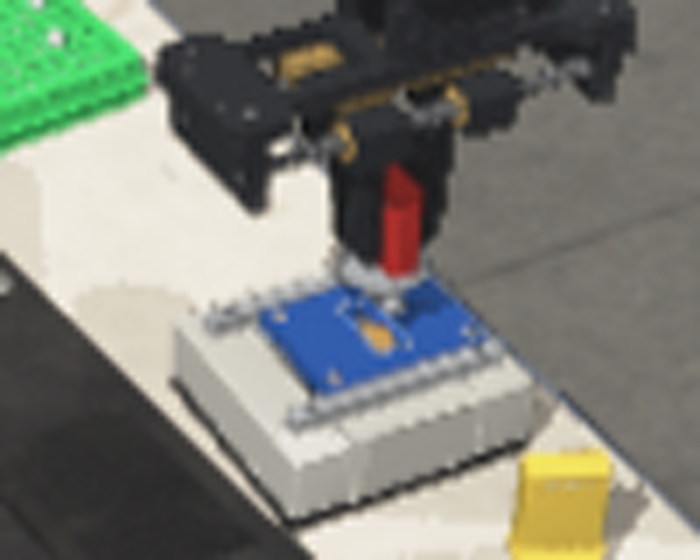

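The stud hangs just above the slot: T-head tip at crop (395,310), slot centre at (377,330). This matches the projection within about 1 mm. I correct by 2 mm in x and come down close.

arm_command(moves=[[0.001,-0.0005,-0.005,0,0,0],[0.002,-0.0005,-0.01,0,0,0],[0.002,-0.0005,-0.013,0,0,0],[0.002,-0.0005,-0.013,0,0,0],[0.002,-0.0005,-0.013,0,0,0]])

```text
time_s: 6.05
tool_pos: [0.4095, -0.1589, 0.0846]
eef_rot: [[0.029, 1.0, 0.0], [1.0, -0.029, -0.0], [-0.0, 0.0, -1.0]]
force: [0.5, -0.2, -1.1]
opening: 0.0139
finger_force: 30.0
```

arm_command(moves=[[0,0,0,0,0,0],[0,0,0,0,0,0],[0,0,0,0,0,0]])

```text
time_s: 6.3
tool_pos: [0.4096, -0.159, 0.0848]
eef_rot: [[0.029, 1.0, 0.001], [1.0, -0.029, -0.0], [-0.0, 0.001, -1.0]]
force: [-0.8, 0.8, -1.2]
opening: 0.0136
finger_force: 30.0
```

Settled at x 0.4096. I shift -1.5 mm in x and step down slowly.

arm_command(moves=[[-0.0015,0.0005,-0.001,0,0,0],[-0.0015,0.0005,-0.002,0,0,0],[-0.0015,0.0005,-0.003,0,0,0],[-0.0015,0.0005,-0.004,0,0,0],[-0.0015,0.0005,-0.005,0,0,0]])

```text
time_s: 6.72
tool_pos: [0.4079, -0.1584, 0.0793]
eef_rot: [[0.029, 1.0, -0.0], [1.0, -0.029, 0.0], [0.0, -0.0, -1.0]]
force: [-0.2, -0.3, -0.5]
opening: 0.0138
finger_force: 30.0
```

arm_command(moves=[[0,0,-0.0005,0,0,0],[0,0,-0.001,0,0,0],[0,0,-0.0015,0,0,0],[0,0,-0.002,0,0,0],[0,0,-0.002,0,0,0]])

```text
time_s: 7.13
tool_pos: [0.4078, -0.1584, 0.0774]
eef_rot: [[0.029, 1.0, -0.0], [1.0, -0.029, 0.0], [0.0, -0.0, -1.0]]
force: [-0.5, 0.5, -1.0]
opening: 0.0136
finger_force: 30.0
```

arm_command(moves=[[0,0,-0.0007,0,0,0],[0,0,-0.0014,0,0,0],[0,0,-0.0021,0,0,0],[0,0,-0.0028,0,0,0],[0,0,-0.003,0,0,0]])

```text
time_s: 7.55
tool_pos: [0.4079, -0.1584, 0.0744]
eef_rot: [[0.029, 1.0, -0.0], [1.0, -0.029, 0.0], [0.0, -0.0, -1.0]]
force: [-0.7, 0.3, -0.3]
opening: 0.014
finger_force: 30.0
```

arm_command(moves=[[0,0,-0.0007,0,0,0],[0,0,-0.0014,0,0,0],[0,0,-0.0021,0,0,0],[0,0,-0.0028,0,0,0],[0,0,-0.003,0,0,0]])

```text
time_s: 7.97
tool_pos: [0.4079, -0.1584, 0.0713]
eef_rot: [[0.029, 1.0, -0.0], [1.0, -0.029, 0.0], [0.0, -0.0, -1.0]]
force: [-0.6, -0.3, -1.1]
opening: 0.0135
finger_force: 30.0
```

arm_command(moves=[[0,0,-0.0008,0,0,0],[0,0,-0.0016,0,0,0],[0,0,-0.0024,0,0,0],[0,0,-0.0032,0,0,0],[0,0,-0.004,0,0,0]])

```text
time_s: 8.38
tool_pos: [0.4081, -0.1585, 0.0678]
eef_rot: [[0.029, 1.0, 0.0], [1.0, -0.029, -0.0], [-0.0, 0.0, -1.0]]
force: [-2.8, 1.1, 4.8]
opening: 0.0136
finger_force: 30.0
```

arm_command(moves=[[0,0,-0.0007,0,0,0],[0,0,-0.0014,0,0,0],[0,0,-0.0021,0,0,0],[0,0,-0.0028,0,0,0],[0,0,-0.0032,0,0,0]])

```text
time_s: 8.8
tool_pos: [0.4081, -0.1585, 0.0644]
eef_rot: [[0.029, 1.0, 0.0], [1.0, -0.029, -0.0], [-0.0, 0.0, -1.0]]
force: [-2.2, -0.3, 6.0]
opening: 0.0137
finger_force: 30.0
```

arm_command(moves=[[-0.0004,0,-0.0005,0,0,0],[-0.0004,0,-0.001,0,0,0],[-0.0004,0,-0.0013,0,0,0],[-0.0004,0,-0.0013,0,0,0]])

```text
time_s: 9.13
tool_pos: [0.4081, -0.1586, 0.0632]
eef_rot: [[0.029, 1.0, 0.001], [1.0, -0.029, -0.0], [-0.0, 0.001, -1.0]]
force: [-1.7, 0.8, 5.7]
opening: 0.0141
finger_force: 30.0
```

arm_command(moves=[[0,0,0,0,0,-4],[0,0,0,0,0,-8],[0,0,0,0,0,-12],[0,0,0,0,0,-16],[0,0,0,0,0,-20]])

```text
time_s: 9.55
tool_pos: [0.4087, -0.159, 0.0636]
eef_rot: [[0.372, 0.928, 0.002], [0.928, -0.372, -0.001], [-0.0, 0.003, -1.0]]
force: [0.3, -0.3, 5.4]
opening: 0.0136
finger_force: 30.0
```

```bash
python3 -c "
from h import *
s=manip.get_state();print(s['torque'],s['force'],s['tool_pos'])"
```

```text
[-0.02729055  0.00548116  0.01467101] [ 0.33013642 -0.25844717  5.42932482] [ 0.408682   -0.15896483  0.06358713]
```

arm_command(moves=[[0,0,0,0,0,-5],[0,0,0,0,0,-10],[0,0,0,0,0,-15],[0,0,0,0,0,-20],[0,0,0,0,0,-25]])

```text
time_s: 9.97
tool_pos: [0.4089, -0.1591, 0.0637]
eef_rot: [[0.73, 0.683, 0.003], [0.683, -0.73, -0.001], [0.001, 0.003, -1.0]]
force: [0.1, -0.7, 4.7]
opening: 0.0134
finger_force: 30.0
```

arm_command(moves=[[0,0,0,0,0,-5],[0,0,0,0,0,-10],[0,0,0,0,0,-15],[0,0,0,0,0,-20],[0,0,0,0,0,-25]])

```text
time_s: 10.38
tool_pos: [0.409, -0.1592, 0.0638]
eef_rot: [[0.951, 0.311, 0.003], [0.311, -0.951, -0.001], [0.002, 0.002, -1.0]]
force: [0.5, -0.9, 4.5]
opening: 0.0136
finger_force: 30.0
```

arm_command(moves=[[0,0,0,0,0,-5],[0,0,0,0,0,-10],[0,0,0,0,0,-15],[0,0,0,0,0,-20],[0,0,0,0,0,-20]])

```text
time_s: 10.8
tool_pos: [0.409, -0.1591, 0.0637]
eef_rot: [[0.999, -0.033, 0.003], [-0.033, -0.999, -0.001], [0.003, 0.001, -1.0]]
force: [0.6, -0.6, 5.2]
opening: 0.0139
finger_force: 30.0
```

arm_command(moves=[[-0.001,0.0005,0.001,0,0,0],[-0.001,0.0005,0.002,0,0,0],[-0.001,0.0005,0.003,0,0,0],[-0.001,0.0005,0.004,0,0,0],[-0.001,0.0005,0.0045,0,0,0]])

```text
time_s: 11.22
tool_pos: [0.4075, -0.1583, 0.068]
eef_rot: [[1.0, -0.029, 0.002], [-0.029, -1.0, -0.001], [0.002, 0.001, -1.0]]
force: [2.4, -0.8, 3.8]
opening: 0.0135
finger_force: 30.0
```

arm_command(moves=[[0,0,0.0003,0,0,0],[0,0,0.0006,0,0,0],[0,0,0.0009,0,0,0],[0,0,0.0012,0,0,0],[0,0,0.0012,0,0,0]])

```text
time_s: 11.63
tool_pos: [0.4065, -0.1579, 0.0686]
eef_rot: [[1.0, -0.029, -0.0], [-0.029, -1.0, 0.0], [-0.0, -0.0, -1.0]]
force: [1.9, -0.4, 3.6]
opening: 0.0137
finger_force: 30.0
```

arm_command(moves=[[0.001,-0.0003,0.0003,0,0,0],[0.001,-0.0003,0.0006,0,0,0],[0.001,-0.0003,0.0006,0,0,0]], newtons=10)

```text
time_s: 11.88
tool_pos: [0.4067, -0.1579, 0.0689]
eef_rot: [[1.0, -0.029, -0.002], [-0.029, -1.0, 0.001], [-0.002, -0.001, -1.0]]
force: [0.6, 0.1, 3.9]
opening: 0.0142
finger_force: 10.0
```

arm_command(moves=[[0,0,0,0,0,0],[0,0,0,0,0,0],[0,0,0,0,0,0],[0,0,0,0,0,0],[0,0,0,0,0,0]], hand=-0.3)

```text
time_s: 12.3
tool_pos: [0.4071, -0.158, 0.0689]
eef_rot: [[1.0, -0.029, -0.001], [-0.029, -1.0, 0.0], [-0.001, -0.0, -1.0]]
force: [-0.4, 0.8, 0.0]
opening: 0.0455
finger_force: 0.0
```

Released with force zero. Now straight up, then away in -x/-y is not needed; I raise 0.12 m and check.

arm_command(moves=[[0,0,0.01,0,0,0],[0,0,0.04,0,0,0],[0,0,0.08,0,0,0],[0,0,0.12,0,0,0],[0,0,0.12,0,0,0]])

```text
time_s: 12.72
tool_pos: [0.4126, -0.1605, 0.1986]
eef_rot: [[0.999, -0.029, 0.014], [-0.029, -1.0, -0.006], [0.014, 0.006, -1.0]]
force: [1.9, -1.0, -0.2]
opening: 0.0575
finger_force: 0.0
```

```bash
python3 - <<'E'
from fit import *
snap('side','s4');snap('top','t4')
s=cv2.imread('pics/s4.png');t=cv2.imread('pics/t4.png')
r=lambda i,x,y,w,h,k:cv2.resize(i[y:y+h,x:x+w],None,fx=k,fy=k,interpolation=cv2.INTER_CUBIC)
cv2.imwrite('pics/c4.png',np.hstack([r(s,265,165,80,70,7),r(t,160,190,34,70,7)]))
st=manip.get_state();print(st['tool_pos'],st['force'],st['opening'],st['time_s'])
a=load('s4');x,c=fit([(a,soft('s4',(280,170,330,215),'r'))],(.036,.014,.044),(.4075,-.158,-.03,.083));print(x,c)
E
```

```text
[ 0.40930464 -0.15902689  0.1924324 ] [-0.09018288 -0.36963131 -0.8878066 ] 0.05733205983300592 12.8167
[ 0.40573372 -0.15695793  0.27320377  0.08377609] 0.175807119205298
```

View pics/c4.png

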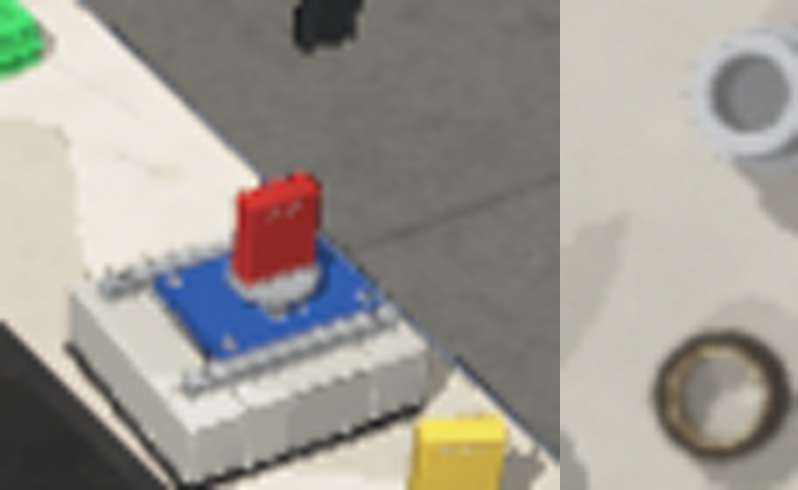

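The handle stands upright along mixer x, parallel to the rails: base at crop (277,275), fitted grip height about 84 mm, which is the locked height. The stand and tape are undisturbed and the robot is clear, so I hand in.

```bash
python3 -c "
from cell import manip
print(manip.close_job())"
```

```text
the job is handed in; nothing more can be done
None
```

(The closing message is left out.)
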